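# Show a washed cup to the inspection camera

### The job

Check a washed cup: first pull the blue cap off the inspection camera's lens and park it with its eye over the steel pin on the camera's base, lying flat and let go. Then pick up the white cup that stands upside down at the front of the tray of glasses and hold it in the air with its open mouth squarely facing the lens, centred in front of it, the mouth about 10 cm from the lens. Finish holding the cup still there, touching nothing but the gripper; do not bump the camera with the cup, and leave the milk jug, the wide mug and the tea box where they are.

Things in the scene. Friction and masses are not known exactly. Their poses are not given: they have to be found in the camera images.
- camera: fixed table camera: grey base plate 130 x 190 x 12 mm, origin on the worktop under the lens; its x axis points to the camera's back, y to the side with the pin (plate from y -50 to +140 mm, x -65 to +65 mm), z up. White head 62 mm square in the middle (y -31 to +31 mm), top below 125 mm; black lens barrel 50 mm in diameter sticking out 22 mm
- lens (a point): centre of the lens front, 100 mm above the worktop and above the camera's origin. Its z axis is the line of sight, out of the lens: upward and leaning 30 degrees to the camera's front (its -x); its y axis is the camera's y, its x axis points up and back
- pin_foot (a point): foot of the upright steel pin on the camera's base plate, 12 mm above the worktop, at x +35, y +95 mm in the camera's frame; pin 8 mm in diameter, 35 mm tall, round tip
- lens_cap: loose blue cap, 50 g, loosely slipped over the lens barrel (skirt 8 mm deep), axes parallel to the lens's; pulls off along lens z. Origin: centre of the skirt's open edge; z outward, x towards the eye tab. Disc 60 mm across, top at z 12 mm; on it a bar grip 36 mm long in x, 12 mm wide in y, z 12 to 37 mm, pinched across y. Parked, it lies on its skirt
- cap_eye (a point): centre of the 19 mm round eye in the cap's 4 mm thick tab, at x +46, z +10 mm in the cap's frame
- cup: white porcelain cup to show, 0.19 kg, upside down: origin at the rim, z from rim to foot. Round body, solid to touch, 58 mm across at the rim, about 44 mm at the foot, 61 mm tall, axis at y +8 mm in the cup's frame; thin handle to -y. Grip the body across x from the foot's side, not the handle
- cup_mouth (a point): centre of the cup's mouth (rim plane), its lowest point at the start, 4 mm above the worktop on the floor of the fixed metal serving tray (tray rim 23 mm high, x 0.49 to 0.98, y 0.12 to 0.40; glasses stand on it beyond x = 0.69); z axis points into the cup towards the foot
- cup_foot (a point): centre of the cup's foot, 61 mm from the mouth along the cup's z
- milk_jug: small steel milk jug, 58 x 85 x 68 mm, a bystander; origin at its underside
- wide_mug: wide white mug, 94 x 119 x 58 mm, a bystander; origin at its underside
- tea_box: red tea box, 60 x 58 x 122 mm tall, a bystander; origin at its underside
Mind the look-alikes: they are no part of the job. Of the things that look like the lens_cap, the smaller one is meant.

How it is judged:
By the outcome, as a careful person would: the job done as asked, in the order asked, and still so for the second after the job is handed in, while the arm keeps its last pose, push and grip.
It also fails if it takes over 59 s, if anything falls off the work surface, if the arm or the gripper's body presses on something with over 40 N, if the wrist force passes 120 N, or if a joint passes its speed limit or range.

### The arm

A 6-joint arm with a two-finger parallel gripper is mounted at the origin on a cart in front of the work surface, level with it; the furniture and walls round the work are solid. World frame = base frame: x ahead of the robot, y to its left, z up, the work surface at z = 0. Lengths are in m, angles in rad, forces in N, time in s.
With the tool pointing down it reaches from about 0.35 to 0.975 m from the base axis. Payload 4.9 kg.
Tool frame: the origin (TCP) lies at the very end of the fingers, on their centre line; the grasp point (between the pads) lies 19 mm behind it; z points along the fingers, y is the line along which they close (so a half turn about z gives the same grasp; the last joint's range is limited). The gripper opens to 85 mm and grips with 20 to 120 N. Pads are 22 mm wide; open, the fingers measure 114 mm over their backs; the gripper's body (76 mm by 85 mm) begins 54 mm behind the grasp point. The pads swing forward as they close: fully open they stand 13 mm farther back than shut.
Start: joints at [1.008, 0.053, 1.613, -0, 1.476, -0.119], TCP at [0.268, 0.564, 0.195] pointing down, gripper open.
Joint ranges: [-3.01, 3.01], [-1.01, 2.22], [0.06, 2.58], [-1.02, 4.17], [0.09, 2.62], [-3.14, 3.14]. Speed limits (rad/s): [2.57, 2.57, 3.14, 3.14, 3.14, 3.14].

### API

Orientations are given as a rotation vector (axis times angle).
In Python, from station import get_obs, optics, ctrl gives the robot as it stands.
- The arm moves only by the shell command python3 -m pendant 'ROWS' [FORCE]. ROWS is JSON, a list of rows, each a list of 3 entries, a list of its own where there are three numbers: the shift along the tool's x, y, z in mm, then the turn, a rotation vector about the tool's x, y, z in rad, then the opening, from 0 (shut) to 1 (fully open). A call has 1 to 12 rows; each row shifts and turns the commanded pose from where the row before left it, along the tool's axes as they then stand; what a row does not reach is not made up. A row lasts 1/12 s, in which the tool goes at most 41.7 mm and 7.16 degrees, less where a joint would pass 70% of its speed; a pose out of reach is approached as far as the arm can. A call is refused whole if a number of a shift passes 41.7 or a number of a turn 0.125, either way. A call with a gripper value outside its range is refused whole. The fingers move at their own pace and stop on an object; FORCE is the grip in N (left out, the last holds). Time passes only in rows, so rows that do not move let the fingers close. It gives the time, the measured TCP pose, the force, the opening and the grip force at its end, in the units of the state.
- get_obs(): the state, without advancing time (a new reading comes with each control period).
- optics.get_image(name): name is "scene" or "side" or "wrist"; returns the picture (400x640x3 uint8, red, green, blue); there is no depth.
- optics.camera_model(name): a dict with "fx", "fy", "cx", "cy" (pixels), "distortion" ([k1, k2, p1, p2, k3] as OpenCV has them; the pictures are not rectified), "cam_to_world" (4x4, takes a point from camera to world coordinates). Camera axes: x right, y up, looking along -z (the intrinsics and any distortion apply to the point x, -y, -z); pixel columns grow to the right and rows downward; lengths in m; the calibration is good to about 2 mm. A picture is of the moment at which its call begins: read the wrist's pose just before it. camera_model takes no time and is no camera call; for the wrist camera it gives the pose at the moment of the call.
- ctrl.finish_job(): hands the job in; it is judged then, once.
The state is a dict: "t": time; "q": joint angles; "dq": joint speeds; "effort": joint torques, N m; "tool_pos": TCP position; "tool_rot": TCP orientation; "contact_force": force on the tool from outside, world axes, zero at the start; "wrist_torque": the same for the moment, N m; "opening": finger opening in m; "grip_force": force on a finger pad.
Only numpy, scipy, OpenCV 4.12 (cv2) and the standard library are available. Lean on these libraries where they do the work, as an engineer would, in place of code of your own. Each camera call takes 0.05 s, during which the arm holds its last target. There are 200 camera calls.

## Working session

There is one attempt and no reset: what is moved stays moved. The work goes in short steps, Python scripts to look and compute and a shell command to move; the robot and the scene stay as the last step left them, time stands still between calls to the robot, and variables do not carry over. Pictures are saved under pics/ and viewed, at most 10 in all, crops included, and the job is handed in when it is done.

```bash
ls; mkdir -p pics
python3 - <<'E'
from station import get_obs, optics, ctrl
import cv2,numpy as np
for n in("scene","side","wrist"):
    im=optics.get_image(n); m=optics.camera_model(n)
    cv2.imwrite(f"pics/{n}0.png",im[:,:,::-1])
    print(n,{k:np.round(v,4).tolist() for k,v in m.items()})
o=get_obs();print(o)
a=cv2.imread("pics/scene0.png")
E
```

```text
pics
scene {'fx': 374.1244, 'fy': 374.1244, 'cx': 320.9969, 'cy': 202.4281, 'distortion': [-0.053, 0.0, 0.0, 0.0, 0.0], 'cam_to_world': [[0.519, 0.5724, -0.6348, -0.0931], [-0.8547, 0.3567, -0.3772, -0.4376], [0.0105, 0.7383, 0.6743, 0.7865], [0.0, 0.0, 0.0, 1.0]]}
side {'fx': 495.0086, 'fy': 495.0086, 'cx': 330.039, 'cy': 194.3, 'distortion': [0.0446, 0.0, 0.0, 0.0, 0.0], 'cam_to_world': [[0.619, 0.6727, -0.4054, -0.0215], [-0.7853, 0.5226, -0.3319, -0.4959], [-0.0113, 0.5238, 0.8518, 1.2164], [0.0, 0.0, 0.0, 1.0]]}
wrist {'fx': 277.7437, 'fy': 277.7437, 'cx': 317.6194, 'cy': 200.6023, 'distortion': [-0.0198, 0.0, 0.0, 0.0, 0.0], 'cam_to_world': [[0.43, -0.8556, -0.288, 0.1949], [0.9028, 0.4072, 0.1383, 0.5999], [-0.001, -0.3195, 0.9476, 0.3732], [0.0, 0.0, 0.0, 1.0]]}
{'t': 0.15, 'q': array([ 1.00799229e+00,  5.32090691e-02,  1.61397834e+00,  1.35503676e-05,
        1.47603243e+00, -1.19040489e-01]), 'dq': array([ 3.69387540e-05, -8.39612369e-04, -5.20287753e-03, -8.08510438e-04,
        1.18830794e-03,  1.00552312e-03]), 'effort': array([-2.79647411e-04, -3.94241488e+01, -3.70723093e+01, -1.65948750e-04,
        4.67433420e-03, -1.04055013e-05]), 'tool_pos': array([0.26805955, 0.56398346, 0.19374326]), 'tool_rot': array([-6.91235892e-01, -3.06403224e+00,  2.40136562e-03]), 'contact_force': array([ 0.15841918,  0.15880051, -0.19379891]), 'wrist_torque': array([ 0.05703567, -0.02977742,  0.01576765]), 'grip_force': 0.0, 'opening': 0.08543078549850444}
```

View pics/scene0.png

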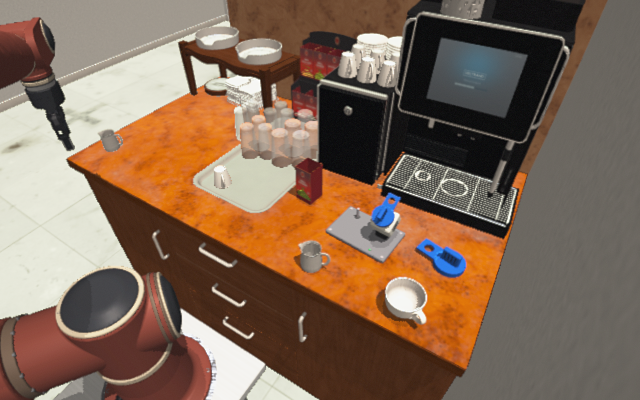

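View pics/side0.png

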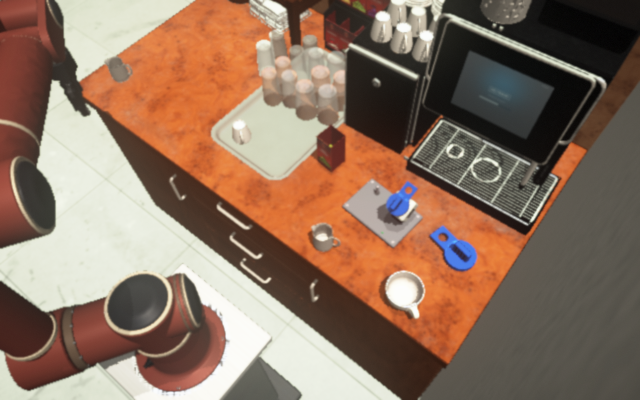

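The scene view shows the camera base at (366,232), the cap on the lens at (386,211), the pin at about (358,212), the cup at (221,177), the jug at (312,257), the mug at (405,300) and a larger decoy cap at (443,258). I'll zoom in on both views.

Run:
```python
import cv2,numpy as np
a=cv2.imread("pics/scene0.png");b=cv2.imread("pics/side0.png")
r=lambda im,x,y,w,h:cv2.resize(im[y:y+h,x:x+w],(400,300),interpolation=cv2.INTER_CUBIC)
A=np.vstack([np.hstack([r(a,320,185,100,75),r(b,340,175,100,75)]),np.hstack([r(a,190,150,80,60),r(b,210,105,80,60)])])
cv2.imwrite("pics/crop0.png",A)
```

```text
(no output)
```

View pics/crop0.png

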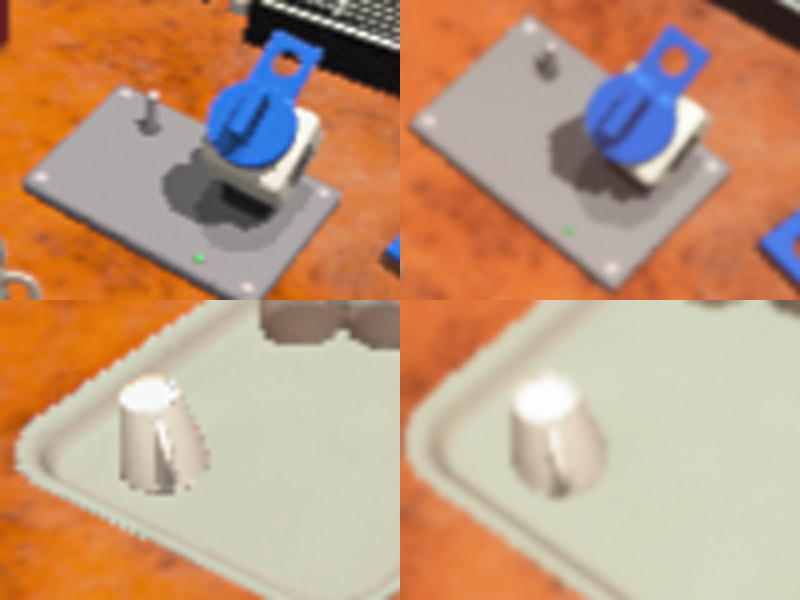

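Upper row (both views, 4x): plate corners, pin foot and tip, cap disc with bar and eye. Lower row (5x): the cup's foot at (149,393) and (545,400), with the handle facing the cameras. Now I'll fit poses to these.

```bash
cat > h.py <<'E'
import numpy as np,cv2
from scipy.optimize import least_squares
from scipy.spatial.transform import Rotation as R
from station import get_obs,optics
def proj(m,P):
    M=np.linalg.inv(np.array(m["cam_to_world"]));p=np.atleast_2d(P)@M[:3,:3].T+M[:3,3]
    p=p*[1,-1,-1];K=np.array([[m["fx"],0,m["cx"]],[0,m["fy"],m["cy"]],[0,0,1.]])
    return cv2.projectPoints(p,np.zeros(3),np.zeros(3),K,np.array(m["distortion"],float))[0][:,0]
def onplane(m,uv,z):
    K=np.array([[m["fx"],0,m["cx"]],[0,m["fy"],m["cy"]],[0,0,1.]])
    n=cv2.undistortPoints(np.array([[uv]],float),K,np.array(m["distortion"],float))[0,0]
    C=np.array(m["cam_to_world"]);d=C[:3,:3]@[n[0],-n[1],-1];return C[:3,3]+d*(z-C[2,3])/d[2]
s30,c30=.5,np.sqrt(.75)
RL=np.array([[c30,0,-s30],[0,1,0],[s30,0,c30]])  # lens in camera frame (columns x,y,z)
E
python3 - <<'E'
from h import *
ms,md=[optics.camera_model(n) for n in("scene","side")]
cv=lambda L,s,o,off:(np.array(L,float)-off+.5)/s-.5+o
S=cv([(25,183),(118,88),(342,195),(148,132),(152,93),(288,65),(252,125)],4,(320,185),(0,0))
D=cv([(410,125),(528,15),(730,170),(612,288),(546,75),(550,45),(676,62),(630,122)],4,(340,175),(400,0))
lens=np.array([0,0,.1])
eye=lens+RL@[.046,0,.010-.008]; disc=lens+RL@[0,0,.004]
c=[(-.065,.14,.012),(.065,.14,.012),(.065,-.05,.012),(-.065,-.05,.012)]
pin=[(.035,.095,.012),(.035,.095,.047)]
PS=np.array(c[:3]+pin+[eye,disc]);PD=np.array(c+pin+[eye,disc])
def W(p,P):c_,s=np.cos(p[2]),np.sin(p[2]);return P@np.array([[c_,-s,0],[s,c_,0],[0,0,1]]).T+[p[0],p[1],0]
def f(p):return np.r_[(proj(ms,W(p,PS))-S).ravel(),(proj(md,W(p,PD))-D).ravel()]
for y0 in(0,-.8,.8):
  r=least_squares(f,[.7,-.1,y0],loss='soft_l1');print(r.x,r.cost)
r=least_squares(f,[.7,-.1,-.5],loss='soft_l1')
print(np.round(f(r.x).reshape(-1,2),1).tolist())
print("cup foot",onplane(ms,(219.4,168.2),.065),onplane(md,(238.6,124.6),.065))
print("rim near edge",onplane(ms,(190+158/5,150+38),.004),onplane(md,(210+155/5,105+39),.004))
print("jug",onplane(ms,(312,268),0),"tea",onplane(ms,(309,200),0),"mug",onplane(ms,(405,300),.04))
E
```

```text
[ 0.59259428 -0.21957605 -0.09177658] 4.808190616037737
[ 0.59259428 -0.21957605 -0.09177654] 4.8081906160309185
[ 0.59259428 -0.21957605 -0.09177656] 4.8081906160325785
[[-1.3, 0.0], [0.6, -1.1], [0.7, -0.2], [0.3, -0.3], [0.2, 0.9], [-0.4, 0.6], [0.0, -0.0], [-1.2, -0.1], [-0.4, -0.8], [1.1, -0.4], [0.4, 1.2], [0.1, -0.4], [-0.0, 0.5], [-0.6, 0.4], [-0.0, -0.6]]
cup foot [0.55314442 0.3238685  0.065     ] [0.55088865 0.32005333 0.065     ]
rim near edge [0.53248472 0.30920936 0.004     ] [0.53019621 0.30443032 0.004     ]
jug [ 0.41717427 -0.10978786  0.        ] tea [0.63698495 0.04018387 0.        ] mug [ 0.4258025  -0.35958085  0.04      ]
```

```bash
cat >> h.py <<'E'
CAM=np.array([.5926,-.2196]);YAW=-.0918
def Rz(a):return R.from_euler('z',a).as_matrix()
def camW(p):return Rz(YAW)@np.array(p,float)+[*CAM,0]
LZ=lambda:Rz(YAW)@RL[:,2]
LENS=np.array([0,0,.1])
def Rtool(tilt=30,yaw=None):  # tool y along camera y, tilted
    t=np.radians(tilt);z=np.array([np.sin(t),0,-np.cos(t)]);y=np.array([0,1.,0])
    return Rz(YAW if yaw is None else yaw)@np.column_stack([np.cross(y,z),y,z])
def plan(P,Rt,first="shift",rowmm=40,turn=.12):
    o=get_obs();P0=o["tool_pos"];R0=R.from_rotvec(o["tool_rot"]).as_matrix()
    d=(np.array(P)-P0)*1000;w=R.from_matrix(R0.T@Rt).as_rotvec()
    s=(R0 if first=="shift" else Rt).T@d
    n=max(1,int(np.ceil(abs(s).max()/rowmm)));n=max(n,int(np.ceil(np.linalg.norm(s)/41.6)));k=max(1,int(np.ceil(np.linalg.norm(w)/turn)))
    print(f"t={o['t']:.2f} {first} first; shift {np.round(s,1)} = {n} x {np.round(s/n,1)}; turn {np.round(w,3)} = {k} x {np.round(w/k,3)}; tcp {np.round(P0,4)} F {np.round(o['contact_force'],1)} open {o['opening']:.4f} grip {o['grip_force']:.1f}")
E
python3 - <<'E'
from h import *
print(camW(LENS),LZ())
plan(camW(LENS)+.12*LZ()+[0,0,.03],Rtool())
plan(camW(LENS)+.12*LZ()+[0,0,.03],Rtool(),"turn")
E
```

```text
[ 0.5926 -0.2196  0.1   ] [-0.49789467  0.04583556  0.8660254 ]
t=0.15 shift first; shift [-573.2 -589.1  -39.3] = 20 x [-28.7 -29.5  -2. ]; turn [-0.094 -0.519 -0.343] = 6 x [-0.016 -0.086 -0.057]; tcp [0.2681 0.564  0.1937] F [ 0.2  0.2 -0.2] open 0.0854 grip 0.0
t=0.15 turn first; shift [-310.2 -750.5  132.7] = 20 x [-15.5 -37.5   6.6]; turn [-0.094 -0.519 -0.343] = 6 x [-0.016 -0.086 -0.057]; tcp [0.2681 0.564  0.1937] F [ 0.2  0.2 -0.2] open 0.0854 grip 0.0
```

```bash
python3 -m pendant '[[[-26,-27,-3],[0,0,0],1],[[-28,-29,-3],[0,0,0],1],[[-28,-29,-3],[0,0,0],1],[[-28,-29,-3],[0,0,0],1],[[-28,-29,-3],[0,0,0],1],[[-28,-29,-3],[0,0,0],1],[[-28,-29,-3],[0,0,0],1],[[-28,-29,-3],[0,0,0],1],[[-28,-29,-3],[0,0,0],1],[[-28,-29,-3],[0,0,0],1],[[-28,-29,-3],[0,0,0],1],[[-28,-29,-3],[0,0,0],1]]' 40
python3 -m pendant '[[[-28,-29,-1],[0,0,0],1],[[-28,-29,-1],[0,0,0],1],[[-28,-29,-1],[0,0,0],1],[[-28,-29,-1],[-0.016,-0.087,-0.057],1],[[0,0,0],[-0.016,-0.087,-0.057],1],[[0,0,0],[-0.016,-0.087,-0.057],1],[[0,0,0],[-0.016,-0.087,-0.057],1],[[0,0,0],[-0.016,-0.087,-0.057],1],[[0,0,0],[-0.016,-0.087,-0.057],1],[[0,0,0],[0,0,0],1]]'
python3 -c "
from h import *
plan(camW(LENS)+.12*LZ(),Rtool(),'turn')"
```

```text
t: 1.15
tool_pos: [0.4214, 0.1067, 0.2308]
tool_rot: [0.691, 3.064, 0.0]
contact_force: [0.2, 0.1, 0.1]
opening: 0.0853
grip_force: 0.0
t: 1.98
tool_pos: [0.4701, -0.0441, 0.2311]
tool_rot: [0.123, 2.612, -0.028]
contact_force: [-0.3, -0.2, -1.2]
opening: 0.0856
grip_force: 0.0
t=1.98 turn first; shift [ -54.1 -163.6   62.5] = 5 x [-10.8 -32.7  12.5]; turn [ 0.003  0.003 -0.003] = 1 x [ 0.003  0.003 -0.003]; tcp [ 0.4701 -0.0441  0.2311] F [-0.3 -0.2 -1.2] open 0.0856 grip 0.0
```

```bash
python3 -m pendant '[[[-11,-33,12],[0,0,0],1],[[-11,-33,12],[0,0,0],1],[[-11,-33,12],[0,0,0],1],[[-11,-33,12],[0,0,0],1],[[-10,-32,13],[0.003,0.003,-0.003],1],[[0,0,0],[0,0,0],1],[[0,0,0],[0,0,0],1]]'
python3 - <<'E'
from h import *
plan(camW(LENS)+.12*LZ(),Rtool(),'turn')
m=optics.camera_model("wrist");im=optics.get_image("wrist")
a=cv2.imwrite("pics/w1.png",im[:,:,::-1])
L=lambda p:camW(LENS+RL@np.array(p))
P=[L((0,0,.004)),L((.046,0,.002)),L((.018,0,.029)),L((-.018,0,.029))]+[camW(p) for p in[(.035,.095,.012),(.035,.095,.047),(-.065,.14,.012),(.065,.14,.012),(.065,-.05,.012),(-.065,-.05,.012)]]
print(np.round(proj(m,P)).tolist())
E
```

```text
t: 2.57
tool_pos: [0.5347, -0.2161, 0.2069]
tool_rot: [0.125, 2.618, -0.03]
contact_force: [-0.7, 0.4, -0.3]
opening: 0.0853
grip_force: 0.0
t=2.57 turn first; shift [3.3 1.8 1.5] = 1 x [3.3 1.8 1.5]; turn [ 0.001 -0.003 -0.004] = 1 x [ 0.001 -0.003 -0.004]; tcp [ 0.5347 -0.2161  0.2069] F [-0.7  0.4 -0.3] open 0.0853 grip 0.0
[[319.0, 182.0], [319.0, 220.0], [319.0, 205.0], [319.0, 171.0], [385.0, 155.0], [390.0, 172.0], [439.0, 87.0], [412.0, 171.0], [285.0, 171.0], [275.0, 87.0]]
```

View pics/w1.png

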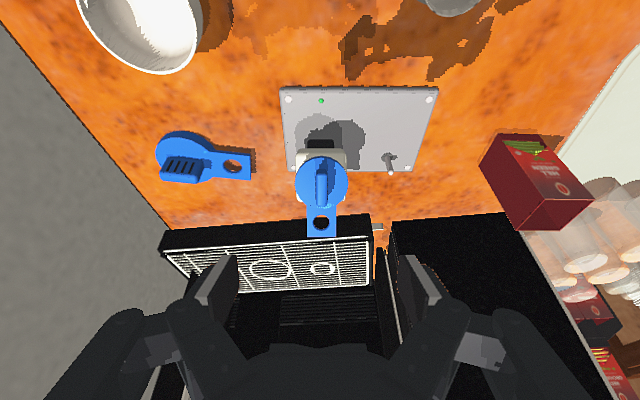

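The wrist view shows the cap disc at (321,183), eye at (321,221), pin from (388,156) to (391,172), and plate corners at about (280,87) and (439,88). All are within a few pixels of the fit. I'll refine on a crop.

Run:
```python
import cv2
a=cv2.imread("pics/w1.png")[75:245,255:455]
cv2.imwrite("pics/w1c.png",cv2.resize(a,(700,595),interpolation=cv2.INTER_CUBIC))
```

```text
(no output)
```

View pics/w1c.png

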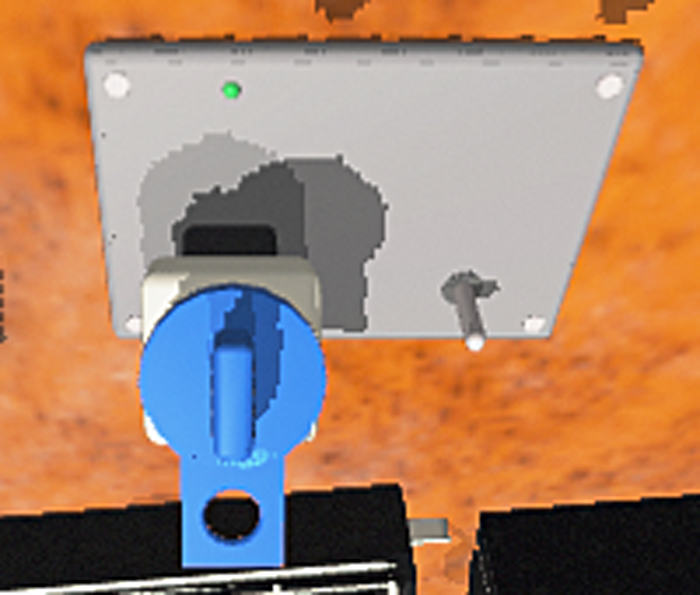

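The crop shows plate corners (88,52), (640,53), (549,337), (112,337), the pin foot at (459,285), its tip at (475,341), and the eye at (231,518). I'll refit on these together with the earlier points.

Run:
```python
from h import *
m=optics.camera_model("wrist")
U=(np.array([(88,52),(640,53),(549,337),(112,337),(459,285),(475,341),(231,518),(233,380)],float)+.5)/3.5-.5+[255,75]
P=np.array([(-.065,-.05,.012),(-.065,.14,.012),(.065,.14,.012),(.065,-.05,.012),(.035,.095,.012),(.035,.095,.047),LENS+RL@[.046,0,.004],LENS+RL@[0,0,.004]])
def f(p):return (proj(m,P@Rz(p[2]).T+[p[0],p[1],0])-U).ravel()
r=least_squares(f,[.59,-.22,-.09],loss='soft_l1');print(r.x,r.cost);print(np.round(f(r.x).reshape(-1,2),1).tolist())
print(m["cam_to_world"].__class__)
```

```text
[ 0.59604444 -0.21685057 -0.09473592] 5.312997220393514
[[-2.3, -0.2], [2.6, -0.1], [0.5, 0.9], [-0.0, 0.9], [0.3, 0.2], [0.1, 0.9], [-0.1, -1.2], [-0.6, 0.0]]
<class 'numpy.ndarray'>
```

```bash
sed -i 's/^CAM=.*/CAM=np.array([.5950,-.2178]);YAW=-.0935/' h.py; python3 -c "
from h import *
plan(camW(LENS)+.05*LZ(),Rtool(),'turn')
plan(camW(LENS)+.009*LZ(),Rtool(),'turn',20)"
```

```text
t=2.62 turn first; shift [ 1.8  2.8 73.5] = 2 x [ 0.9  1.4 36.7]; turn [ 0.002 -0.001 -0.   ] = 1 x [ 0.002 -0.001 -0.   ]; tcp [ 0.5348 -0.215   0.2078] F [ 0.1 -0.2 -0.1] open 0.0854 grip 0.0
t=2.62 turn first; shift [  1.8   2.8 114.5] = 6 x [ 0.3  0.5 19.1]; turn [ 0.002 -0.001 -0.   ] = 1 x [ 0.002 -0.001 -0.   ]; tcp [ 0.5348 -0.215   0.2078] F [ 0.1 -0.2 -0.1] open 0.0854 grip 0.0
```

```bash
python3 -m pendant '[[[1.8,2.8,20],[0,0,0],0.6],[[0,0,20],[0,0,0],0.6],[[0,0,20],[0,0,0],0.6],[[0,0,20],[0,0,0],0.6],[[0,0,15],[0,0,0],0.6],[[0,0,10],[0,0,0],0.6],[[0,0,0],[0,0,0],0.6],[[0,0,0],[0,0,0],0.6]]' 20
python3 -c "
from h import *
cv2.imwrite('pics/w2.png',optics.get_image('wrist')[150:390,200:440,::-1])
plan(camW(LENS)+.008*LZ(),Rtool(),'turn')"
```

```text
t: 3.28
tool_pos: [0.5859, -0.2157, 0.1173]
tool_rot: [0.118, 2.614, -0.032]
contact_force: [-0.8, -1.1, 0.3]
opening: 0.051
grip_force: 0.0
t=3.33 turn first; shift [ 1.4 -0.7 12.2] = 1 x [ 1.4 -0.7 12.2]; turn [0.    0.003 0.003] = 1 x [0.    0.003 0.003]; tcp [ 0.5862 -0.2163  0.1182] F [-0.5 -0.1  0.8] open 0.0513 grip 0.0
```

View pics/w2.png

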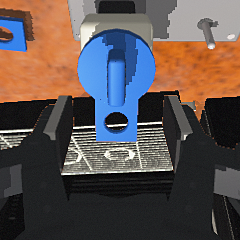

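The bar (117,80) sits between the open fingers and is centred to within 1–2 mm. I'll descend the last 12 mm and close gently.

```bash
python3 -m pendant '[[[1,-0.6,6],[0,0.003,0.003],0.6],[[0,0,6],[0,0,0],0.6],[[0,0,0],[0,0,0],0.6],[[0,0,0],[0,0,0],0.3],[[0,0,0],[0,0,0],0.1],[[0,0,0],[0,0,0],0],[[0,0,0],[0,0,0],0],[[0,0,0],[0,0,0],0],[[0,0,0],[0,0,0],0],[[0,0,0],[0,0,0],0]]' 20
python3 -c "
from h import *
plan(camW(LENS)+.008*LZ(),Rtool(),'turn')"
```

```text
t: 4.17
tool_pos: [0.5909, -0.2177, 0.1061]
tool_rot: [0.124, 2.617, -0.032]
contact_force: [0.6, 0.6, -0.0]
opening: 0.0003
grip_force: 0.0
t=4.17 turn first; shift [-0.5  0.3 -0.6] = 1 x [-0.5  0.3 -0.6]; turn [ 0.    -0.001 -0.001] = 1 x [ 0.    -0.001 -0.001]; tcp [ 0.5909 -0.2177  0.1061] F [ 0.6  0.6 -0. ] open 0.0003 grip 0.0
```

The fingers shut on nothing, so I'll look again.

```bash
python3 -c "
from h import *
m=optics.camera_model('wrist');a=optics.get_image('wrist')[130:390,190:450,::-1];a=cv2.resize(a,(400,400),interpolation=2)
b=optics.get_image('side')[160:260,340:440,::-1];b=cv2.resize(b,(400,400),interpolation=2)
cv2.imwrite('pics/w3.png',np.hstack([a,b]))
o=get_obs();print(np.round(proj(m,[o['tool_pos'],camW(LENS),camW(LENS+RL@[0,0,.004]),camW(LENS+RL@[.046,0,.004])])),proj(optics.camera_model('side'),[o['tool_pos']]))
"
```

```text
[[317. 229.]
 [318. 225.]
 [318. 227.]
 [318. 282.]] [[396.74673179 203.65179567]]
```

View pics/w3.png

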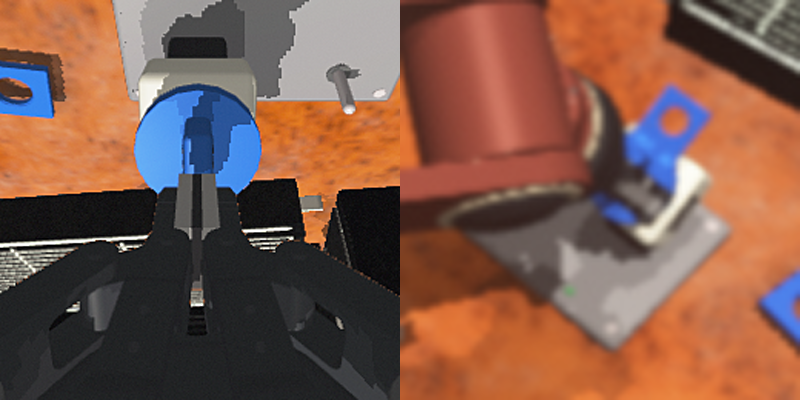

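Run:
```python
from h import *
m=optics.camera_model('wrist')
L=lambda *p:camW(LENS+RL@np.array(p))
c=lambda P:np.round((proj(m,P)-[190,130])/.65).tolist()
print("bar top ends",c([L(-.018,0,.029),L(.018,0,.029)]),"disc edges",c([L(-.03,0,.004),L(.03,0,.004),L(0,-.03,.004),L(0,.03,.004)]),"eye",c([L(.046,0,.004)]))
o=get_obs();T=R.from_rotvec(o['tool_rot']).as_matrix()
for x in(0,.011):print("tool axis",x,[(d,c([o['tool_pos']+T@[x,0,-d/1000]])[0]) for d in(0,10,20,30,40,60)])
```

```text
bar top ends [[196.0, 134.0], [196.0, 213.0]] disc edges [[196.0, 88.0], [196.0, 206.0], [132.0, 150.0], [261.0, 150.0]] eye [[196.0, 234.0]]
tool axis 0 [(0, [196.0, 152.0]), (10, [195.0, 161.0]), (20, [195.0, 172.0]), (30, [195.0, 184.0]), (40, [195.0, 197.0]), (60, [195.0, 229.0])]
tool axis 0.011 [(0, [196.0, 130.0]), (10, [195.0, 138.0]), (20, [195.0, 148.0]), (30, [195.0, 158.0]), (40, [195.0, 170.0]), (60, [195.0, 199.0])]
```

Run:
```python
from h import *
p=np.array([.268,.564,.1937]);T=R.from_rotvec([-.6912,-3.064,.0024]).as_matrix()
for n in("scene","side"):
    m=optics.camera_model(n)
    for s in(-.043,.043):print(n,s,[(d,proj(m,[p+T@[0,s,-d/1000]])[0].round().tolist()) for d in(0,13,26,40)])
a=cv2.imread("pics/scene0.png")[70:160,20:110];b=cv2.imread("pics/side0.png")[40:130,40:130]
c=optics.get_image('scene')[150:240,330:420,::-1]
cv2.imwrite("pics/f.png",np.hstack([cv2.resize(i,(264,264),interpolation=2) for i in(a,b,c)]))
print(proj(optics.camera_model('scene'),[get_obs()['tool_pos']]))
```

```text
scene -0.043 [(0, [78.0, 164.0]), (13, [76.0, 161.0]), (26, [74.0, 157.0]), (40, [72.0, 152.0])]
scene 0.043 [(0, [74.0, 149.0]), (13, [73.0, 145.0]), (26, [71.0, 142.0]), (40, [69.0, 137.0])]
side -0.043 [(0, [94.0, 126.0]), (13, [92.0, 123.0]), (26, [90.0, 119.0]), (40, [87.0, 116.0])]
side 0.043 [(0, [87.0, 104.0]), (13, [85.0, 101.0]), (26, [83.0, 97.0]), (40, [80.0, 94.0])]
[[382.20338416 214.86917574]]
```

View pics/f.png

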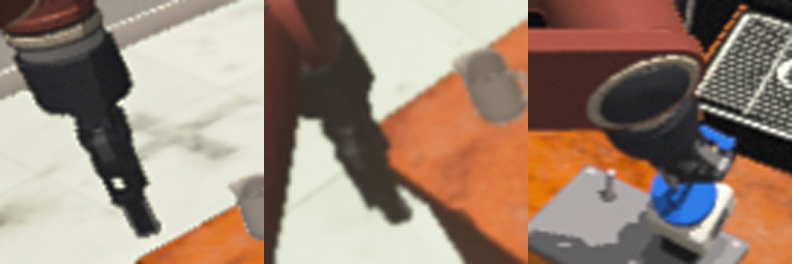

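The fingers end about 25–30 mm short of the reported TCP in all three views: tips at (71,150) and (88,116) at the start, and now closed just above the bar. I'll treat the tips as 27 mm behind the TCP, open, advance 24 mm while watching the force, and close.

```bash
python3 -m pendant '[[[0,0,0],[0,0,0],0.5],[[0,0,0],[0,0,0],0.5],[[0,0,0],[0,0,0],0.5],[[0,0,0],[0,0,0],0.5],[[-0.5,0.3,8],[0,0,0],0.5],[[0,0,6],[0,0,0],0.5],[[0,0,0],[0,0,0],0.5]]' 20
python3 -m pendant '[[[0,0,5],[0,0,0],0.5],[[0,0,5],[0,0,0],0.5],[[0,0,0],[0,0,0],0.5],[[0,0,0],[0,0,0],0],[[0,0,0],[0,0,0],0],[[0,0,0],[0,0,0],0],[[0,0,0],[0,0,0],0],[[0,0,0],[0,0,0],0]]' 20
python3 -c "
from h import *
plan(camW(LENS)-.016*LZ(),Rtool(),'turn')"
```

```text
t: 4.9
tool_pos: [0.5978, -0.2175, 0.092]
tool_rot: [0.124, 2.619, -0.03]
contact_force: [0.1, 0.8, -1.0]
opening: 0.0425
grip_force: 0.0
t: 5.57
tool_pos: [0.6032, -0.2186, 0.0857]
tool_rot: [0.124, 2.617, -0.032]
contact_force: [-0.7, 0.0, 0.4]
opening: 0.011
grip_force: 23.4
t=5.57 turn first; shift [ 0.   0.1 -0.5] = 1 x [ 0.   0.1 -0.5]; turn [ 0.    -0.001 -0.001] = 1 x [ 0.    -0.001 -0.001]; tcp [ 0.6032 -0.2186  0.0857] F [-0.7  0.   0.4] open 0.0110 grip 23.4
```

```bash
python3 -m pendant '[[[0,0,-5],[0,0,0],0],[[0,0,-8],[0,0,0],0],[[0,0,-12],[0,0,0],0],[[0,0,-20],[0,0,0],0],[[0,0,-20],[0,0,0],0],[[0,0,0],[0,0,0],0],[[0,0,0],[0,0,0],0]]' 45
python3 -c "
from h import *
a=optics.get_image('wrist')[130:390,190:450,::-1];a=cv2.resize(a,(400,400),interpolation=2)
b=optics.get_image('scene')[150:250,330:430,::-1];b=cv2.resize(b,(400,400),interpolation=2)
cv2.imwrite('pics/w4.png',np.hstack([a,b]))
plan(camW((-.011,.095,.1)),Rtool(0),'shift')"
```

```text
t: 6.15
tool_pos: [0.5714, -0.2162, 0.1439]
tool_rot: [0.123, 2.614, -0.035]
contact_force: [0.2, 0.3, -0.2]
opening: 0.0102
grip_force: 47.0
t=6.25 shift first; shift [ 8.9 94.8 42.4] = 3 x [ 3.  31.6 14.1]; turn [ 0.001  0.521 -0.001] = 5 x [ 0.     0.104 -0.   ]; tcp [ 0.5706 -0.2153  0.1411] F [ 0.1 -0.3 -0.2] open 0.0101 grip 47.0
```

View pics/w4.png

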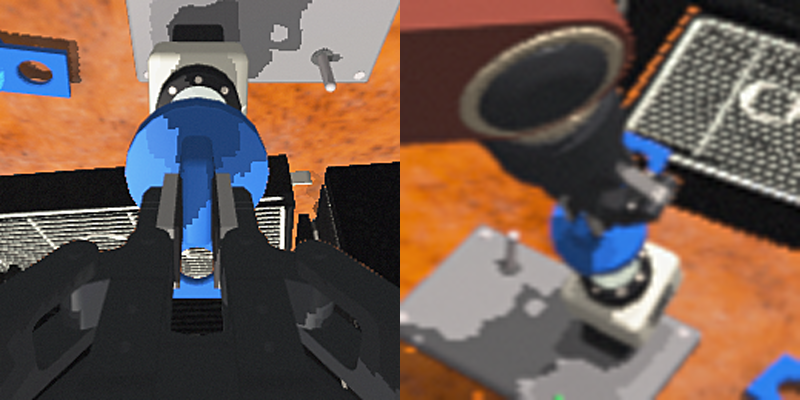

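The cap is held by the bar, squarely, and the lens is uncovered at (195,90). Next I move to above the parking spot.

```bash
python3 -m pendant '[[[0,25,0],[0,0,0],0],[[0,30,0],[0,0,0],0],[[0,30,0],[0,0,0],0],[[0,10,0],[0,0.08,0],0],[[0,0,0],[0,0.1,0],0],[[0,0,0],[0,0.1,0],0],[[0,0,0],[0,0.1,0],0],[[0,0,0],[0,0.1,0],0],[[0,0,0],[0,0.04,0],0],[[0,0,0],[0,0,0],0]]'
python3 -c "
from h import *
plan(camW((-.011,.095,.07)),Rtool(0),'turn')"
```

```text
t: 7.08
tool_pos: [0.5812, -0.1207, 0.14]
tool_rot: [-0.146, -3.137, -0.002]
contact_force: [-0.3, -0.6, 0.2]
opening: 0.0104
grip_force: 47.0
t=7.08 turn first; shift [-11.8  -0.4  70. ] = 2 x [-5.9 -0.2 35. ]; turn [ 0.002 -0.001  0.   ] = 1 x [ 0.002 -0.001  0.   ]; tcp [ 0.5812 -0.1207  0.14  ] F [-0.3 -0.6  0.2] open 0.0104 grip 47.0
```

```bash
python3 -m pendant '[[[-12,0,20],[0.002,0,0],0],[[0,0,20],[0,0,0],0],[[0,0,15],[0,0,0],0],[[0,0,15],[0,0,0],0],[[0,0,0],[0,0,0],0],[[0,0,0],[0,0,0],0]]'
python3 -c "
from h import *
plan(camW((-.011,.095,.0045)),Rtool(0),'turn')
a=optics.get_image('wrist')[:,:,::-1];b=optics.get_image('scene')[:,:,::-1];c=optics.get_image('side')[:,:,::-1]
for n,i in zip('abc',(a,b,c)):cv2.imwrite('pics/h_'+n+'.png',i)
z=.0698+.0085
for n,i in(('scene',b),('side',c)):
  print(n,proj(optics.camera_model(n),[camW((.035,.095,z+.01)),camW((-.011,.095,z+.012)),camW((.035,.095,.047))]).round(1).tolist())
r=lambda im,x,y:cv2.resize(im[y:y+60,x:x+60],(300,300),interpolation=2)
"
```

```text
t: 7.58
tool_pos: [0.5902, -0.1215, 0.0698]
tool_rot: [-0.148, -3.137, 0.0]
contact_force: [-0.3, -0.5, -1.0]
opening: 0.0104
grip_force: 46.9
t=7.58 turn first; shift [-2.8 -0.4 65.3] = 2 x [-1.4 -0.2 32.7]; turn [-0.    -0.001 -0.001] = 1 x [-0.    -0.001 -0.001]; tcp [ 0.5902 -0.1215  0.0698] F [-0.3 -0.5 -1. ] open 0.0104 grip 46.9
scene [[358.9, 197.3], [349.9, 205.7], [357.7, 208.0]]
side [[378.2, 177.3], [367.1, 187.3], [377.1, 185.5]]
```

Run:
```python
import cv2
for n,x0,y0 in(('b',335,182),('c',352,162)):
    h=cv2.imread(f'pics/h_{n}.png')[y0:y0+34,x0:x0+44].astype(int)
    print(n,x0,y0)
    for r in h:print(''.join('#' if p[0]>p[2]+50 else ('o' if p[2]>p[0]+40 else ('.' if sum(p)>330 else ',')) for p in r))
```

```text
b 335 182
oo,,,,,,,,,,,,,,,,,,,,,,,,oooo,,,,,,,..,,ooo
ooo,,,,,,,,,,,,,,,,,,,,,,ooooo,,,,,,,,,,oooo
ooo,,,,,,,,,,,,,,,,,,,,,,ooooo,,,,,,,,,oooo.
oooo,,,,,,,,,,,,,,,,,,,,,ooooo,,,,,,,,ooooo.
ooooooo,,,,,,,,,,,,,,,,,,ooooo,,,,,,,oooooo.
oooooooo,,,,,,,,,,,,,,,,,oooo,,,,,,,ooooooo.
ooooooooo,,,,,,,,,,,,,,,,,o,,,,,,,,ooooooooo
ooooooooo,,,,,,,,,,,,,,,,,,,,,,,,ooooooooooo
oooooooooo,,,,,,,,,,,,,,,,,,,,,,oooooooooooo
oooooooooo,,,,,,,,,,,,,,,,,,,,,ooooooooooooo
ooooooooo,,,,,,,,,,,,,,,,,,,,ooooooooooooooo
ooooooooo,,,,,,,,,,,,,,,,,,,,ooooooooooooooo
ooooooooo,,,,,,,,,,,,,,,,,,##.oooooooooooooo
ooooooooo,,,,,,,,,,,,,,oo,#####.oooooooooooo
ooooooooo,,,,,,,,,,,,,,ooo,#####.ooooooooooo
ooooooooo,,,,,,,,,,,,,,oooo#####oooooooooooo
oooooooooo,,,,#,,,,,,,,ooo.####ooooooooooooo
oooooooooo,,,##,,,,,,,########oooooooooooooo
oooooooo,,,,###,,,,,,,#######ooooooooooooooo
ooooooo,##,####,,,,,,#######oooooooooooooooo
oooooo,#########,,,,#######ooooooooooooooooo
ooooo,#########,,,,#######oooooooooooooooooo
ooooo,##########,,,######.oooooooooooooooooo
ooooo###########,#########oooooooooooooooooo
ooooo#####
[... 1279 characters left out ...]
,,,,,,,,,,,,,,,,ooooooooo
oooooooo,,,,,,,,,,,,,,,,,,,,,,,,,ooooooooooo
ooooooo,,,,,,,,,,,,,,,,,,,,,,,,ooooooooooooo
oooooo,,,,,,,,,,,,,,,,,,,,,,,ooooooooooooooo
ooooo,,,,,,,,,,,,,,,,,,,,,,,,ooooooooooooooo
ooooo,,,,,####,,,,,,,,#####..ooooooooooooooo
oooo,,##,,#####,,,,,,######...oooooooooooooo
oooo,####,,####,,,,,,,#####....ooooooooooooo
oooo,####,,,##,,,,,,,,,###.......ooooooooooo
oooo,#####,,,#,,,,,,,,,,#,........oooooooooo
oooo,######,,##,,,,,,,,,,,,........ooooooooo
oooo,###########,,,,,,,,##,..........ooooooo
oooo,,############,,,,,###,...........oooooo
oooo,,##############,,###,,............ooooo
ooo,,,,##################................ooo
o,,,,,,,###############,..................o.
```

The eye's visible edge (361,197) and the disc centre (350,205) match the prediction within about 2 mm, so I'm lowering.

```bash
python3 -m pendant '[[[-2.8,-0.4,0],[0,0,0],0],[[0,0,10],[0,0,0],0],[[0,0,10],[0,0,0],0],[[0,0,10],[0,0,0],0],[[0,0,10],[0,0,0],0],[[0,0,10],[0,0,0],0],[[0,0,5],[0,0,0],0],[[0,0,0],[0,0,0],0],[[0,0,0],[0,0,0],0]]'
python3 -c "
from h import *
plan(camW((-.011,.095,.0045)),Rtool(0),'turn')"
```

```text
t: 8.48
tool_pos: [0.5944, -0.1228, 0.0162]
tool_rot: [0.148, 3.137, -0.002]
contact_force: [0.4, 0.1, -0.5]
opening: 0.0101
grip_force: 47.0
t=8.48 turn first; shift [ 1.6  0.4 11.7] = 1 x [ 1.6  0.4 11.7]; turn [-0.001  0.001 -0.001] = 1 x [-0.001  0.001 -0.001]; tcp [ 0.5944 -0.1228  0.0162] F [ 0.4  0.1 -0.5] open 0.0101 grip 47.0
```

```bash
python3 -m pendant '[[[1,0.3,4],[0,0,0],0],[[0,0,3],[0,0,0],0],[[0,0,2],[0,0,0],0],[[0,0,1],[0,0,0],0],[[0,0,1],[0,0,0],0],[[0,0,0],[0,0,0],0]]'
python3 -c "
from h import *
plan(camW((-.011,.095,.0045)),Rtool(0),'turn')"
```

```text
t: 8.98
tool_pos: [0.5938, -0.1225, 0.0058]
tool_rot: [0.148, 3.136, -0.002]
contact_force: [0.5, -0.5, -0.1]
opening: 0.0104
grip_force: 47.0
t=8.98 turn first; shift [0.9 0.2 1.3] = 1 x [0.9 0.2 1.3]; turn [-0.001  0.002 -0.001] = 1 x [-0.001  0.002 -0.001]; tcp [ 0.5938 -0.1225  0.0058] F [ 0.5 -0.5 -0.1] open 0.0104 grip 47.0
```

```bash
python3 -m pendant '[[[0,0,1],[0,0,0],0],[[0,0,0],[0,0,0],0],[[0,0,1],[0,0,0],0],[[0,0,0],[0,0,0],0]]'
python3 -m pendant '[[[0,0,0.7],[0,0,0],0],[[0,0,0],[0,0,0],0],[[0,0,0],[0,0,0],0]]'
```

```text
t: 9.32
tool_pos: [0.5938, -0.1225, 0.0038]
tool_rot: [0.148, 3.136, -0.002]
contact_force: [-0.4, 0.8, -0.4]
opening: 0.0104
grip_force: 47.0
t: 9.57
tool_pos: [0.594, -0.1226, 0.0034]
tool_rot: [0.148, 3.136, -0.002]
contact_force: [-0.6, 0.3, 0.5]
opening: 0.0104
grip_force: 47.1
```

```bash
python3 -m pendant '[[[0,0,1],[0,0,0],0],[[0,0,0],[0,0,0],0],[[0,0,0],[0,0,0],0]]'
python3 -m pendant '[[[0,0,1],[0,0,0],0],[[0,0,0],[0,0,0],0],[[0,0,0],[0,0,0],0]]'
```

```text
t: 9.82
tool_pos: [0.594, -0.1226, 0.0034]
tool_rot: [0.148, 3.136, -0.002]
contact_force: [-3.7, 0.5, 5.9]
opening: 0.0103
grip_force: 47.8
t: 10.07
tool_pos: [0.5941, -0.1226, 0.0034]
tool_rot: [0.148, 3.137, -0.002]
contact_force: [-6.5, 1.1, 12.1]
opening: 0.0103
grip_force: 48.4
```

It touches down exactly at the predicted height (3.4 mm). I'll relieve the push and release.

```bash
python3 -m pendant '[[[0,0,-1.7],[0,0,0],0],[[0,0,0],[0,0,0],0.1],[[0,0,0],[0,0,0],0.2],[[0,0,0],[0,0,0],0.3],[[0,0,0],[0,0,0],0.4],[[0,0,0],[0,0,0],0.4],[[0,0,0],[0,0,0],0.4],[[0,0,-10],[0,0,0],0.4],[[0,0,-20],[0,0,0],0.4],[[0,0,-30],[0,0,0],0.4],[[0,0,-40],[0,0,0],0.4],[[0,0,-40],[0,0,0],0.4]]' 20
python3 -m pendant '[[[0,0,-40],[0,0,0],0.6],[[0,0,-40],[0,0,0],0.6],[[0,0,0],[0,0,0],0.6]]'
python3 - <<'E'
from h import *
m=optics.camera_model('wrist');a=optics.get_image('wrist');cv2.imwrite('pics/w5.png',a[:,:,::-1])
z=.012
print(proj(m,[camW((-.011,.095,z+.012)),camW((.035,.095,z+.012)),camW((.035,.095,.047))]).round().tolist())
plan(camW((-.011,.095,.15)),Rtool(0),'turn')
b=a.astype(int)
h=cv2.cvtColor(a,cv2.COLOR_RGB2HSV)
k=(((h[:,:,0]>100)&(h[:,:,0]<125)&(h[:,:,1]>150)&(h[:,:,2]>60))*255).astype(np.uint8)
n,l,s,c=cv2.connectedComponentsWithStats(k)
for i in range(1,n):
  if s[i,4]>150:print(s[i].tolist(),c[i].round().tolist())
E
```

```text
t: 11.07
tool_pos: [0.5926, -0.122, 0.144]
tool_rot: [0.148, 3.138, -0.001]
contact_force: [2.1, 0.1, 0.6]
opening: 0.0345
grip_force: 0.0
t: 11.32
tool_pos: [0.5981, -0.1237, 0.2355]
tool_rot: [0.147, 3.119, -0.01]
contact_force: [0.5, -0.1, 2.1]
opening: 0.0513
grip_force: 0.0
[[319.0, 160.0], [319.0, 191.0], [319.0, 196.0]]
t=11.37 turn first; shift [ 3.9  0.7 81.2] = 3 x [ 1.3  0.2 27.1]; turn [-0.004  0.015 -0.001] = 1 x [-0.004  0.015 -0.001]; tcp [ 0.5967 -0.1233  0.2312] F [0.4 0.1 0.6] open 0.0515 grip 0.0
[299, 141, 41, 64, 1757] [319.0, 168.0]
[98, 165, 93, 53, 3109] [142.0, 193.0]
```

Run:
```python
from h import *
h=cv2.imread('pics/w5.png')[138:208,295:345:1].astype(int)
for r in h[20:70:1]:print(''.join('#' if p[0]>p[2]+50 else ('o' if p[2]>p[0]+40 else ('.' if sum(p)>330 else ',')) for p in r))
plan((.545,.29,.24),Rtool(0,.80),'shift')
print(get_obs()['q'].round(3))
```

```text
....#########################,###############,,,..
....#########################################,,,..
...##########################################,,,..
...##########################################,,,..
...##########################################,,...
...##########################,###############,,...
....#########################################,,...
....#########################################,,...
....#########################################,,...
....#########################################,....
....########################,################,....
.....#############################,#########......
.....#######################################......
......######################,##############,......
......######################,#############,.......
.......#####################,#############........
.......##################################.........
.........###############################,.........
..........#############################...........
...........###########################............
............#########################,............
............#################
[... 1014 characters left out ...]
#,###########,,............
.............#######################,,............
.............#######################,,............
.............#######################..............
.............#######################..............
.............#######################..............
..................................................
..................................................
oooooooooooooooooooooooooooooooooooooooooooooooooo
t=11.37 shift first; shift [ 90.2 406.5 -11.8] = 11 x [ 8.2 37.  -1.1]; turn [-0.011  0.012 -0.894] = 8 x [-0.001  0.001 -0.112]; tcp [ 0.5967 -0.1233  0.2312] F [0.4 0.1 0.6] open 0.0515 grip 0.0
[-3.250e-01 -1.500e-02  1.621e+00 -1.000e-03  1.520e+00 -1.802e+00]
```

```bash
python3 -m pendant '[[[5,25,-1],[0,0,0],1],[[8,38,-1],[0,0,0],1],[[8,38,-1],[0,0,0],1],[[8,38,-1],[0,0,0],1],[[8,38,-1],[0,0,0],1],[[8,38,-1],[0,0,0],1],[[8,38,-1],[0,0,0],1],[[8,38,-1],[0,0,0],1],[[8,38,-1],[0,0,0],1],[[8,38,-1],[0,0,0],1],[[8,38,-1],[0,0,0],1],[[0,0,0],[-0.011,0.012,0],1]]' 45
python3 -m pendant '[[[0,0,0],[0,0,-0.112],1],[[0,0,0],[0,0,-0.112],1],[[0,0,0],[0,0,-0.112],1],[[0,0,0],[0,0,-0.112],1],[[0,0,0],[0,0,-0.112],1],[[0,0,0],[0,0,-0.112],1],[[0,0,0],[0,0,-0.112],1],[[0,0,0],[0,0,-0.11],1],[[0,0,0],[0,0,0],1],[[0,0,0],[0,0,0],1]]'
python3 - <<'E'
from h import *
plan((.552,.32,.2),Rtool(0,.8),'turn')
m=optics.camera_model('wrist');a=optics.get_image('wrist');cv2.imwrite('pics/w6.png',a[:,:,::-1])
p=proj(m,[(.552,.322,.065),(.552,.322,.004)]).round();print(p.tolist())
x,y=map(int,p.mean(0));x0=max(0,x-60);y0=max(0,y-60)
c=cv2.resize(a[y0:y0+120,x0:x0+120,::-1],(600,600),interpolation=2);print(x0,y0,c.shape);cv2.imwrite('pics/w6c.png',c)
E
```

```text
t: 12.37
tool_pos: [0.5442, 0.2953, 0.2323]
tool_rot: [-0.135, -3.126, -0.02]
contact_force: [0.2, -0.2, -0.7]
opening: 0.0856
grip_force: 0.0
t: 13.2
tool_pos: [0.5465, 0.2885, 0.2324]
tool_rot: [1.217, -2.89, -0.021]
contact_force: [0.2, -0.3, 0.3]
opening: 0.0856
grip_force: 0.0
t=13.20 turn first; shift [-26.4  18.   32.4] = 2 x [-13.2   9.   16.2]; turn [ 0.015  0.    -0.003] = 1 x [ 0.015  0.    -0.003]; tcp [0.5465 0.2885 0.2324] F [ 0.2 -0.3  0.3] open 0.0856 grip 0.0
[[331.0, 195.0], [329.0, 183.0]]
270 129 (600, 600, 3)
```

View pics/w6c.png

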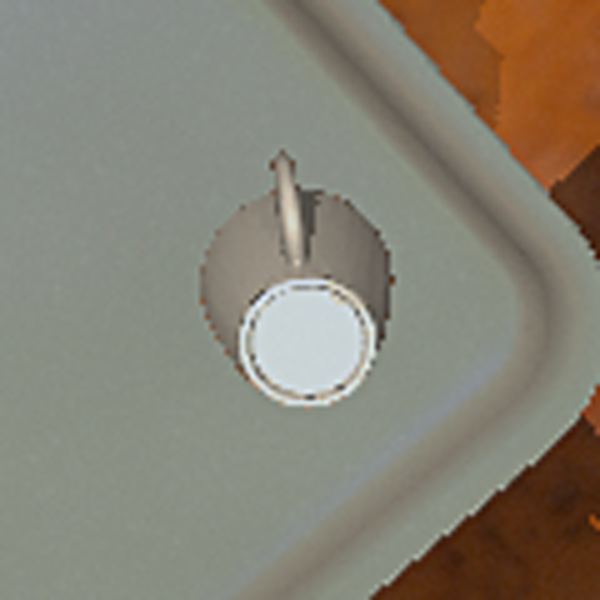

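Last view: the cup foot circle is at (307,341), the rim centre at about (298,285), and the handle points up in the image, about 6° left, towards tool +x. The pads will therefore close across the body.

Run:
```python
from h import *
m=optics.camera_model('wrist')
f=onplane(m,(270+307.5/5-.5,129+341.5/5-.5),.065)
# rim circle silhouette check: left/right extremes at rim plane
l=onplane(m,(270+202/5,129+285/5),.006);r=onplane(m,(270+395/5,129+285/5),.006)
e=[onplane(m,(270+u/5,129+341/5),.065) for u in(240,376)]
h=onplane(m,(270+283/5,129+155/5),.03)
print("foot",f,"rim mid",(l+r)/2,"rim w",np.linalg.norm(l-r),"foot w",np.linalg.norm(e[0]-e[1]),"handle",h)
hd=h-f;print("handle dir angle",np.degrees(np.arctan2(hd[1],hd[0])),"tool x",np.degrees(np.arctan2(*(R.from_rotvec(get_obs()['tool_rot']).as_matrix()[[1,0],0]))))
```

```text
foot [0.55425687 0.32420477 0.065     ] rim mid [0.55437469 0.32667085 0.006     ] rim w 0.05862695154698678 foot w 0.03579426497079392 handle [0.52800864 0.29075169 0.03      ]
handle dir angle -128.11873553310383 tool x -134.33828256244843
```

Run:
```python
from h import *
plan((.5543,.3248,.10),Rtool(0,.905),'turn')
```

```text
t=13.25 turn first; shift [-33.2  16.3 132.6] = 4 x [-8.3  4.1 33.2]; turn [ 0.014  0.001 -0.108] = 1 x [ 0.014  0.001 -0.108]; tcp [0.5466 0.2886 0.2326] F [ 0.  -0.7  0.3] open 0.0853 grip 0.0
```

```bash
python3 -m pendant '[[[0,0,0],[0.014,0,-0.108],1],[[-16,8,33],[0,0,0],1],[[-17,8,33],[0,0,0],1],[[0,0,33],[0,0,0],1],[[0,0,33],[0,0,0],1],[[0,0,0],[0,0,0],1],[[0,0,0],[0,0,0],1]]'
python3 -c "
from h import *
plan((.5543,.3248,.003),Rtool(0,.905),'turn',20)"
```

```text
t: 13.83
tool_pos: [0.553, 0.3242, 0.0988]
tool_rot: [1.374, -2.821, -0.001]
contact_force: [0.3, -0.2, 1.0]
opening: 0.0856
grip_force: 0.0
t=13.83 turn first; shift [-1.3 -0.7 95.8] = 5 x [-0.3 -0.1 19.2]; turn [ 0.002 -0.003  0.002] = 1 x [ 0.002 -0.003  0.002]; tcp [0.553  0.3242 0.0988] F [ 0.3 -0.2  1. ] open 0.0856 grip 0.0
```

```bash
python3 -m pendant '[[[-1.3,-0.7,20],[0,-0.003,0.002],1],[[0,0,20],[0,0,0],1],[[0,0,20],[0,0,0],1],[[0,0,15],[0,0,0],1],[[0,0,10],[0,0,0],1],[[0,0,5],[0,0,0],1],[[0,0,5],[0,0,0],1],[[0,0,0],[0,0,0],1],[[0,0,0],[0,0,0],1]]'
python3 -m pendant '[[[0,0,0],[0,0,0],0.8],[[0,0,0],[0,0,0],0.7],[[0,0,0],[0,0,0],0.6],[[0,0,0],[0,0,0],0.5],[[0,0,0],[0,0,0],0.4],[[0,0,0],[0,0,0],0.2],[[0,0,0],[0,0,0],0],[[0,0,0],[0,0,0],0],[[0,0,0],[0,0,0],0]]' 25
python3 -c "
from h import *
plan((.5543,.3248,.003),Rtool(0,.905),'turn',20)"
```

```text
t: 14.58
tool_pos: [0.5571, 0.3262, 0.0072]
tool_rot: [-1.372, 2.819, 0.003]
contact_force: [-0.4, -0.5, -0.4]
opening: 0.0855
grip_force: 0.0
t: 15.33
tool_pos: [0.5566, 0.3265, 0.0073]
tool_rot: [-1.372, 2.82, 0.004]
contact_force: [-3.1, 0.0, 5.5]
opening: 0.0419
grip_force: 25.2
t=15.33 turn first; shift [2.7 0.8 4.3] = 1 x [2.7 0.8 4.3]; turn [-0.     0.006  0.001] = 1 x [-0.     0.006  0.001]; tcp [0.5566 0.3265 0.0073] F [-3.1  0.   5.5] open 0.0419 grip 25.2
```

It grips, but only near the narrow foot (42 mm across). I'll reopen, go 13 mm lower and regrip.

```bash
python3 -m pendant '[[[0,0,0],[0,0,0],0.6],[[0,0,0],[0,0,0],0.9],[[0,0,0],[0,0,0],0.9],[[0,0,0],[0,0,0],0.9],[[2.5,0.5,5],[0,0.006,0],0.9],[[0,0,5],[0,0,0],0.9],[[0,0,3],[0,0,0],0.9],[[0,0,0],[0,0,0],0.9],[[0,0,0],[0,0,0],0.9]]'
python3 -m pendant '[[[0,0,0],[0,0,0],0.7],[[0,0,0],[0,0,0],0.6],[[0,0,0],[0,0,0],0.5],[[0,0,0],[0,0,0],0.4],[[0,0,0],[0,0,0],0.2],[[0,0,0],[0,0,0],0],[[0,0,0],[0,0,0],0],[[0,0,0],[0,0,0],0]]' 30
python3 -c "
from h import *
plan((.5543,.3248,-.005),Rtool(0,.905),'turn',20)"
```

```text
t: 16.08
tool_pos: [0.554, 0.3241, -0.0075]
tool_rot: [1.374, -2.823, 0.001]
contact_force: [0.2, -0.3, 0.6]
opening: 0.0769
grip_force: 0.0
t: 16.75
tool_pos: [0.555, 0.3244, -0.006]
tool_rot: [-1.375, 2.824, -0.001]
contact_force: [-0.0, -1.0, 4.6]
opening: 0.0469
grip_force: 31.2
t=16.75 turn first; shift [ 0.2  0.8 -1. ] = 1 x [ 0.2  0.8 -1. ]; turn [-0.001 -0.     0.001] = 1 x [-0.001 -0.     0.001]; tcp [ 0.555   0.3244 -0.006 ] F [-0.  -1.   4.6] open 0.0469 grip 31.2
```

```bash
python3 -m pendant '[[[0,0,0],[0,0,0],0],[[0,0,0],[0,0,0],0],[[0,0,-4],[0,0,0],0],[[0,0,-8],[0,0,0],0],[[0,0,-10],[0,0,0],0],[[0,0,-20],[0,0,0],0],[[0,0,-30],[0,0,0],0],[[0,0,-40],[0,0,0],0],[[0,0,-40],[0,0,0],0],[[0,0,-40],[0,0,0],0],[[0,0,0],[0,0,0],0]]' 45
python3 - <<'E'
from h import *
T=camW(LENS)+.09*LZ()
print("final tcp",T)
plan(T+.13*LZ(),Rtool(),'turn')
cv2.imwrite('pics/s7.png',optics.get_image('side')[:,:,::-1])
print(get_obs()['q'].round(2))
E
```

```text
t: 17.67
tool_pos: [0.5593, 0.3268, 0.1978]
tool_rot: [-1.367, 2.809, -0.002]
contact_force: [0.9, 1.1, 0.8]
opening: 0.0462
grip_force: 45.9
final tcp [ 0.55019656 -0.21359863  0.17794229]
t=17.67 turn first; shift [ -25.9 -538.9  -92.1] = 14 x [ -1.9 -38.5  -6.6]; turn [ 0.261 -0.461  0.975] = 10 x [ 0.026 -0.046  0.098]; tcp [0.5593 0.3268 0.1978] F [0.9 1.1 0.8] open 0.0462 grip 45.9
[ 0.41  0.09  1.57 -0.    1.46 -2.06]
```

```bash
python3 -m pendant '[[[0,0,0],[0.026,-0.046,0.098],0],[[0,0,0],[0.026,-0.046,0.098],0],[[0,0,0],[0.026,-0.046,0.098],0],[[0,0,0],[0.026,-0.046,0.098],0],[[0,0,0],[0.026,-0.046,0.098],0],[[0,0,0],[0.026,-0.046,0.098],0],[[0,0,0],[0.026,-0.046,0.098],0],[[0,0,0],[0.026,-0.046,0.098],0],[[0,0,0],[0.026,-0.046,0.098],0],[[0,0,0],[0.026,-0.046,0.098],0],[[0,0,0],[0,0,0],0]]'
python3 -c "
from h import *
plan(camW(LENS)+.22*LZ(),Rtool(),'turn',30)"
```

```text
t: 18.63
tool_pos: [0.5514, 0.3244, 0.1813]
tool_rot: [0.126, 2.637, -0.046]
contact_force: [-0.8, -0.2, -2.9]
opening: 0.0462
grip_force: 45.9
t=18.63 turn first; shift [ -40.8 -535.8 -102.6] = 18 x [ -2.3 -29.8  -5.7]; turn [-0.011 -0.022  0.001] = 1 x [-0.011 -0.022  0.001]; tcp [0.5514 0.3244 0.1813] F [-0.8 -0.2 -2.9] open 0.0462 grip 45.9
```

```bash
python3 -m pendant '[[[-2,-20,-25],[-0.011,-0.022,0],0],[[-2,-25,-25],[0,0,0],0],[[-2,-30,-15],[0,0,0],0],[[-2,-30,-5],[0,0,0],0],[[-2,-30,-5],[0,0,0],0],[[-2,-30,-5],[0,0,0],0],[[-2,-30,-5],[0,0,0],0],[[-2,-30,-3],[0,0,0],0],[[-2,-30,-3],[0,0,0],0],[[-2,-30,-3],[0,0,0],0],[[-2,-30,-3],[0,0,0],0],[[-2,-30,-3],[0,0,0],0]]'
python3 -m pendant '[[[-3,-30,0],[0,0,0],0],[[-3,-30,0],[0,0,0],0],[[-3,-30,0],[0,0,0],0],[[-3,-30,0],[0,0,0],0],[[-3,-30,0],[0,0,0],0],[[-2,-25,0],[0,0,0],0],[[-1,-15,0],[0,0,0],0],[[0,-5,0],[0,0,0],0],[[0,0,0],[0,0,0],0],[[0,0,0],[0,0,0],0]]'
python3 - <<'E'
from h import *
plan(camW(LENS)+.09*LZ(),Rtool(),'turn',30)
m=optics.camera_model('wrist');a=optics.get_image('wrist');cv2.imwrite('pics/w8.png',a[:,:,::-1])
E
```

```text
t: 19.63
tool_pos: [0.4926, -0.0174, 0.2828]
tool_rot: [0.116, 2.612, -0.029]
contact_force: [1.2, -0.2, -2.0]
opening: 0.0462
grip_force: 46.2
t: 20.47
tool_pos: [0.4906, -0.2115, 0.2914]
tool_rot: [0.12, 2.611, -0.028]
contact_force: [-0.1, -0.4, -1.7]
opening: 0.0463
grip_force: 46.2
t=20.47 turn first; shift [  5.2   3.4 128. ] = 5 x [ 1.   0.7 25.6]; turn [0.004 0.004 0.   ] = 1 x [0.004 0.004 0.   ]; tcp [ 0.4906 -0.2115  0.2914] F [-0.1 -0.4 -1.7] open 0.0463 grip 46.2
```

```bash
python3 -m pendant '[[[1,1,20],[0.004,0.004,0],0],[[1,1,25],[0,0,0],0],[[1,1,25],[0,0,0],0],[[1,0,20],[0,0,0],0],[[1,0,15],[0,0,0],0],[[0,0,10],[0,0,0],0],[[0,0,8],[0,0,0],0],[[0,0,4],[0,0,0],0],[[0,0,0],[0,0,0],0],[[0,0,0],[0,0,0],0],[[0,0,0],[0,0,0],0]]'
python3 - <<'E'
from h import *
plan(camW(LENS)+.09*LZ(),Rtool(),'turn',30)
T=camW(LENS)+.1*LZ()
for n in('scene','side','wrist'):
  m=optics.camera_model(n);a=optics.get_image(n);cv2.imwrite(f'pics/e_{n}.png',a[:,:,::-1])
  ang=np.linspace(0,2*np.pi,24,endpoint=False);Q=[T+Rz(YAW)@RL@np.array([.029*np.cos(t),.029*np.sin(t),0]) for t in ang]
  q=proj(m,Q).round(1);print(n,'rim box',q.min(0),q.max(0))
  x0,y0=(q.min(0)-6).astype(int);x1,y1=(q.max(0)+7).astype(int)
  print(x0,y0)
  for r in a[y0:y1:1,x0:x1].astype(int):print(''.join('W' if p.min()>110 and np.ptp(p)<40 else('o' if p[0]>p[2]+45 else ('#' if p[2]>p[0]+40 else ('.' if p.sum()>200 else ','))) for p in r))
E
```

```text
t: 21.43
tool_pos: [0.5506, -0.2149, 0.1811]
tool_rot: [0.123, 2.613, -0.036]
contact_force: [0.8, 0.6, -1.5]
opening: 0.046
grip_force: 46.2
t=21.43 turn first; shift [2.1 1.3 2.5] = 1 x [2.1 1.3 2.5]; turn [-0.003  0.003  0.   ] = 1 x [-0.003  0.003  0.   ]; tcp [ 0.5506 -0.2149  0.1811] F [ 0.8  0.6 -1.5] open 0.0460 grip 46.2
scene rim box [364.7 190.3] [388.8 212.7]
358 184
,,,,,,,,,,,,,,,,,,,,,,,,.WWWWWWWW.WW.
,,,,,,,,,,,,,,,,,,,,,,,,,WWWWWWWWWWW.
,,,,,,,,,,,,,,,,,,,,,,,,,,.WWWWWWWWW.
,,,,,,,,..,,,,,,,,,,,,,,,,,..WWWWWWWW
oo,..,,.WWW.,,,,,,,,,,,,,,,,,,.WWWWWW
oo..,,,.WWWWW,,,,,,,,,,,,,,,,,,.WWWWW
ooo.,,,WWWWWWW.,,,,,,,,,,,,,,,,,,..WW
oooo.,,WWWWWWWW.,,,,,,,,,,,,,,,,,,...
oooo.,,.WWWWWWWW,,,,,,,,,,,,,..,,...,
ooooo,,.WWWWWWWW.,,,,,,,,,,,.W.,,...,
oooooo,.WWWWWWWWW..,,,,,,,,,,.,,,,,,,
ooooooooWWWWWWWWWWWW.,,,,,,,,,,,,,,,,
oooooooo.WWWWWWWWWWWW.,,,,,,,,,,,,,,,
oooooooo..WWWWWWWWWWW.,,,,,,,,,,,,,,,
oooooooo....WWWWWWWWW..,,,,,,,,,,,,,,
oooooooo....WWWWWWWWWW..,,,,,,,,,,,,,
oooooooo..WWWWWWWWWWWW.....,,,,,,,ooo
oooooooo.WWWWWWWWWWWWWW....,,,..,oooo
oooooooo.WWW.WWWWWWWWWW....,,.Wooo
[... 10579 characters left out ...]

,,,,,,WWWWWWWWWWWWWWWWWWWWWWWWWWWWWWWWWWWWWWWWWWWWWWWWWWWWWWWWWWWWWWWWWWWWWWWWWWWWWWWWWWWW,,,,,,,,,
,,,,,,WWWWWWWWWWWWWWWWWWWWWWWWWWWWWWWWWWWWWWWWWWWWWWWWWWWWWWWWWWWWWWWWWWWWWWWWWWWWWWWWWWWW,,,,,,,,,
,,,,,,WWWWWWWWWWWWWWWWWWWWWWWWWWWWWWWWWWWWWWWWWWWWWWWWWWWWWWWWWWWWWWWWWWWWWWWWWWWWWWWWWWWW,,,,,,,,,
,,,,,,.WWWWWWWWWWWWWWWWWWWWWWWWWWWWWWWWWWWWWWWWWWWWWWWWWWWWWWWWWWWWWWWWWWWWWWWWWWWWWWWWWWW,,,,,,,,,
,,,,,,.WWWWWWWWWWWWWWWWWWWWWWWWWWWWWWWWWWWWWWWWWWWWWWWWWWWWWWWWWWWWWWWWWWWWWWWWWWWWWWWWWW.,,,,,,,,,
,,,,,,,WWWWWWWWWWWWWWWWWWWWWWWWWWWWWWWWWWWWWWWWWWWWWWWWWWWWWWWWWWWWWWWWWWWWWWWWWWWWWWWWWW.,,,,,,,,,
,,,,,,.WWWWW.WWWWWWWWWWWWWWWWWWWWWWWWWWWWWWWWWWWWWWWWWWWWWWWWWWWWWWWWWWWWWWWWWWWWW.WWWWWW.,,,,,,,,,
```

The wrist image has the rim spanning columns 275–361, against 276–362 predicted, so only a small correction remains.

```bash
python3 -m pendant '[[[2,1.3,2.5],[-0.003,0.003,0],0],[[0,0,0],[0,0,0],0],[[0,0,0],[0,0,0],0],[[0,0,0],[0,0,0],0],[[0,0,0],[0,0,0],0],[[0,0,0],[0,0,0],0],[[0,0,0],[0,0,0],0],[[0,0,0],[0,0,0],0]]'
python3 - <<'E'
from h import *
plan(camW(LENS)+.09*LZ(),Rtool(),'turn',30)
m=optics.camera_model('scene');a=optics.get_image('scene')
q=proj(m,[camW((.035,.095,.047)),camW((.035,.095,.022)),camW((-.011,.095,.024))]).round(1);print(q.tolist())
x0,y0=(q.min(0)-14).astype(int)
h=cv2.resize(a[y0:y0+38,x0:x0+42],None,fx=1,fy=1)
print(x0,y0)
for r in h.astype(int):print(''.join('o' if p[0]>p[2]+45 else ('#' if p[2]>p[0]+40 else ('.' if p.sum()>260 else ',')) for p in r))
E
```

```text
t: 22.25
tool_pos: [0.5499, -0.2133, 0.1765]
tool_rot: [0.123, 2.617, -0.031]
contact_force: [-0.4, -0.6, -1.8]
opening: 0.0459
grip_force: 46.2
t=22.25 turn first; shift [-1.  -0.3 -1. ] = 1 x [-1.  -0.3 -1. ]; turn [ 0.001 -0.002 -0.   ] = 1 x [ 0.001 -0.002 -0.   ]; tcp [ 0.5499 -0.2133  0.1765] F [-0.4 -0.6 -1.8] open 0.0459 grip 46.2
[[357.7, 208.0], [357.1, 214.2], [348.5, 222.7]]
334 194
oooooooooooooooooooooooooooo,,.........,,,
ooooooooooooooooooooooooooooo,,.........,,
oooooooooooooooooooooooooooooo............
ooooooooooooooooooooooooooooooo...........
ooooooooooooooooooooooooooooooo...........
ooooooooooooooooooooooooooooooo...........
ooooooooooooooooooooooooooooooo...........
ooooooooooooooooooooooooooooooo...........
ooooooooooooooooooooooooooooooo...........
ooooooooooooooooooooooooooooooo...........
ooooooooooooooooooooooooooooooo...........
ooooooooooooooooooooooooooooooo...........
ooooooooooooooooooooooooooooooo...........
ooooooooooooooo....oooooooooooo...........
oooooooooooooo...........oooooo...........
ooooooooooooo.......###...ooooo...........
oooooooooooo..
[... 231 characters left out ...]
#....oooooo,
oooooo...#####################........oo,,
ooooo..######################.............
oooo..######################..............
ooo..######################..............,
oo...#####################...............,
o....#####################................
.....#####################................
....######################................
.....#####################................
.....#####################................
.....####################.................
.....,###################.................
......,##################.................
.......,################..................
.........##############...............,,,,
..........###########.................,,,,
```

The pin shows rising through the cap's eye at (358,210). The cup is within 1 mm of its target pose and still, so I'm handing in.

```bash
python3 -c "
from station import ctrl
print(ctrl.finish_job())"
```

```text
the job is handed in; nothing more can be done
None
```

I handed the job in at about 22 s: the blue cap lies flat and released with its eye over the pin, and the cup is held still with its mouth square to the lens, about 10 cm away by my measurements.

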